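# Re-set the stop screw of a thickness stand

## Robot

A 6-joint arm with a two-finger parallel gripper is mounted at the origin on the work surface. World frame = base frame: x ahead of the robot, y to its left, z up, the work surface at z = 0. Lengths are in m, angles in degrees, forces in N, time in s.
With the tool pointing down it reaches from about 0.25 to 0.725 m from the base axis. Payload 4 kg.
Tool frame: the origin (TCP) lies on the mounting face of the last link; the fingertips stand 173 mm ahead of it and the grasp point (between the pads) lies 155 mm ahead of it (grip_point_offset is the distance from the TCP to the grasp point, in m); z points along the fingers, y is the line along which they close (so a half turn about z gives the same grasp; the last joint's range is limited). The gripper opens to 85 mm and grips with 20 to 120 N. Pads are 22 mm wide; open, the fingers measure 114 mm over their backs; the gripper's body (76 mm by 85 mm) begins 54 mm behind the grasp point. The pads swing forward as they close: fully open they stand 13 mm farther back than shut.
Start: joints at [65.203, 13.785, 0.286, 76.501, 0, 90], TCP at [0.21, 0.454, 0.405] pointing down, gripper open.
Joint ranges: [-155.79, 155.79], [-60.16, 107.12], [-62.33, 73.08], [-114, 123.19], [-81.49, 82.49], [-180, 180]. Speed limits (degrees/s): [159.86, 159.86, 180, 180, 180, 180].

## Interface

Orientations are given as [roll, pitch, yaw] about the fixed x, y, z axes, in that order (R = Rz(yaw) Ry(pitch) Rx(roll)).
In Python, from workcell import get_state, snapshot, finish_job, grip_point_offset gives the robot as it stands.
- The arm moves only by the tool jog_arm, never from a script. Its argument "commands" is a list of rows, each a list of 6 numbers: the shift along the world's x, y, z as a fraction of full scale, then the turn, a rotation vector about the world's x, y, z as a fraction of full scale. A call has 1 to 20 rows; each row shifts and turns the commanded pose from where the row before left it; what a row does not reach is not made up. Full scale, the value 1, is 25 mm for a shift and pi rad for a turn. A row lasts 1/12 s, in which the tool goes at most 41.7 mm and 7.16 degrees, less where a joint would pass 70% of its speed; a pose out of reach is approached as far as the arm can. A call with a number of a shift or a turn outside -1 to 1 is refused whole. A call with a gripper value outside its range is refused whole. "hand" is the finger opening in mm, from 0 to 85.4, set as the call begins (left out, the last holds). The fingers move at their own pace and stop on an object; "grip_force" is the grip in N (left out, the last holds). Time passes only in rows, so rows that do not move let the fingers close. It gives the time, the measured TCP pose, the force, the opening and the grip force at its end, in the units of the state.
- get_state(): the state, without advancing time (a new reading comes with each control period).
- snapshot(name): name is "scene" or "top"; returns a dict with "frame" (420x560x3 uint8, blue, green, red), "fx", "fy", "cx", "cy" (pixels), "xyz" and "rotation" of the camera in the world. Camera axes: x right, y up, looking along -z (the intrinsics and any distortion apply to the point x, -y, -z); pixel columns grow to the right and rows downward; lengths in m; the calibration is good to about 2 mm. A picture is of the moment at which its call begins. There is no depth.
- finish_job(): hands the job in; it is judged then, once.
The state is a dict: "t": time; "joints": joint angles; "dq": joint speeds; "joint_torque": joint torques, N m; "tool_pos": TCP position; "tcp_rot": TCP orientation; "contact_force": force on the tool from outside, world axes, zero at the start; "ft_torque": the same for the moment, N m; "finger_gap": finger opening in m; "finger_force": force on a finger pad.
Only numpy, scipy, OpenCV 4.12 (cv2) and the standard library are available. Lean on these libraries where they do the work, as an engineer would, in place of code of your own. Each camera call takes 0.05 s, during which the arm holds its last target. There are 200 camera calls.

## Task

Re-set the stop of the thickness stand to the steel setting block that lies under its spindle: swing the long lock lever well back to free the spindle, wind the spindle down by its short cross bar until its foot just comes to rest on the block, by feel and without forcing it, then swing the lock lever back until it is firmly tight again, without straining it. Leave the block and the other things on the bench where they are, and let go.

Things in the scene. Friction and masses are not known exactly. Their poses are not given: they have to be found in the camera images.
- stand: Pale blue cast C-frame, fixed to the bench. Origin under the vertical spindle axis, at bench height; +x points along the frame to its back column, z up. Base plate 170 x 100 x 20 mm (x -55 to +115 mm), upper arm 50 mm wide (x -28 to +113 mm), its top at 87 mm. Of the frame itself nothing stands higher than 91 mm.
- axis_top (a point): Point on the vertical spindle axis, 91 mm above the bench, at the underside of the lock nut.
- lock: Dark LOCK NUT (42 mm across, 20 mm high) on top of the arm, with its lever. Origin on the spindle axis at its underside; x along the lever. Counter-clockwise from above loosens. Tight at the start; end stop about 1.1 rad back. Swing it back 0.9 to 1.0 rad, else it bites again while the spindle is wound down.
- lever_end (a point): Centre of the black 20 mm ball ending the lock lever (level 10 mm steel rod), 92 mm from the spindle axis, 101 mm above the bench. Free, it turns with about 4 N at the ball. Tight means 8 to 10 N at the ball, held there (let go, it springs back a few mm and stays tight); under 6 N it is not locked, over 11 N it is strained.
- shoe: Clamping shoe hidden inside the arm, which the lock nut presses on the spindle. With the spindle wound down the nut bites sooner: 0.3 to 0.8 rad short of the lever's old place, which only feel tells. From the bite on, the force at the lever's ball rises by about 1 N for every 6 mm. Cannot be seen or touched.
- bar_end (a point): Centre of the black 16 mm ball ending the CROSS BAR (level 8 mm steel rod on the spindle's dark round head, 32 mm across), 52 mm from the spindle axis, at first about 140 mm above the bench. Clockwise from above winds the spindle down, 4 mm per rad. It turns freely with 1 to 1.5 N at the ball; while the lock is tight it does not turn.
- spindle_top (a point): Centre of the spindle's flat top, 10 mm above the cross bar. The spindle is an 18 mm steel rod; its rounded foot starts 2 to 7 mm above the block (0.4 to 1.8 rad to go), how much only feel or sight tells. With the foot on the block the force at the bar's ball rises by about 1 N per 2 to 3 mm; 3.5 to 5.5 N is a good contact, over 6.5 N forces it.
- block: Plain steel setting block 40 x 40 x 25 mm, about 0.3 kg, loose on the round steel anvil (60 mm across) under the spindle. Origin under its centre; its top about 47 to 51 mm above the bench. Leave it there.
- dish: Bystander: small glass dish, 64 mm across, 16 mm high, in front of the stand. Origin under its centre.
- small_block: Bystander: smaller steel block 30 x 20 x 12 mm in front of the stand. Origin under its centre.
- jar: Bystander: clear jar with yellow cap, 48 mm across, 65 mm high, beside the stand. Origin under its centre.
- beaker: Bystander: glass beaker 64 mm across, 85 mm high. Origin under its centre.
- funnel: Bystander: white plastic funnel standing on its mouth, 100 mm across, 130 mm high. Origin under its centre.
- driver: Bystander: screwdriver with yellow handle, lying. Origin on the bench under its middle.
- tin: Bystander: open steel tin 80 mm across, 60 mm high. Origin under its centre.

How it is judged:
By the outcome, as a careful person would: the job done as asked, in the order asked, and still so for the second after the job is handed in, with the robot touching nothing.
It also fails if it takes over 67 s, if anything falls off the work surface, if the arm or the gripper's body presses on something with over 40 N, if the wrist force passes 120 N, or if a joint passes its speed limit or range.

## Working session

There is one attempt and no reset: what is moved stays moved. The work goes in short steps, Python scripts to look and compute and a tool call to move; the robot and the scene stay as the last step left them, time stands still between calls to the robot, and variables do not carry over. Pictures are saved under pics/ and viewed, at most 10 in all, crops included, and the job is handed in when it is done.

Besides the shell and the picture viewer there is one more tool, called in YAML: its name, and indented under it one key for each argument. jog_arm: Moves the arm, as the interface text tells. Shift numbers are shares of 25 mm and turn numbers shares of pi rad, none past 1 either way. Its arguments: {"type":"object","properties":{"commands":{"type":"array","items":{"type":"array","items":{"type":"number"}}},"hand":{"type":"number"},"grip_force":{"type":"number"}},"required":["commands"]}

```bash
ls; mkdir -p pics; python3 - <<'E'
from workcell import *
import cv2,numpy as np
print(get_state(),grip_point_offset)
for n in("scene","top"):
    s=snapshot(n);cv2.imwrite(f"pics/{n}0.png",s["frame"])
    print(n,{k:np.round(v,4).tolist() if not isinstance(v,dict) else v for k,v in s.items() if k!="frame"})
E
```

```text
pics
{'t': 0.0, 'joints': array([ 6.52045190e+01,  1.38309442e+01,  2.13132836e-01,  7.65021279e+01,
       -1.02661037e-03,  8.99990197e+01]), 'dq': array([ 0.04098476, -0.03123205,  0.09215455,  0.05983347, -0.01352312,
       -0.00278104]), 'joint_torque': array([-1.66303878e-03, -3.72321117e+01,  2.52405524e+01,  1.69740699e-02,
        3.51773885e-06,  1.07118274e-05]), 'tool_pos': array([0.20957615, 0.45365276, 0.40381965]), 'tcp_rot': array([-1.79880061e+02,  1.02455605e-03,  1.55205501e+02]), 'contact_force': array([-0.2959312 , -0.79981279, -0.54530142]), 'ft_torque': array([-0.01631373, -0.05248361, -0.05548602]), 'finger_force': 0.0, 'finger_gap': 0.08543451341187419} 0.1547
scene {'fx': 485.0163, 'fy': 485.0163, 'cx': 279.5338, 'cy': 212.317, 'xyz': [1.2108, 0.0803, 0.8742], 'rotation': [42.1276, 0.82, 94.8656]}
top {'fx': 392.2199, 'fy': 392.2199, 'cx': 283.441, 'cy': 210.6625, 'xyz': [0.3622, 0.0073, 1.1998], 'rotation': [8.3115, 0.207, -88.7247]}
```

View pics/scene0.png

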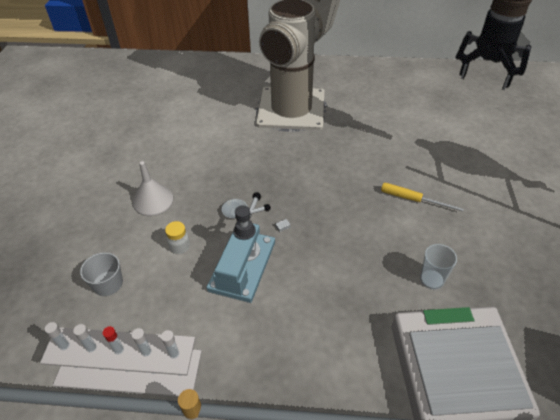

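View pics/top0.png

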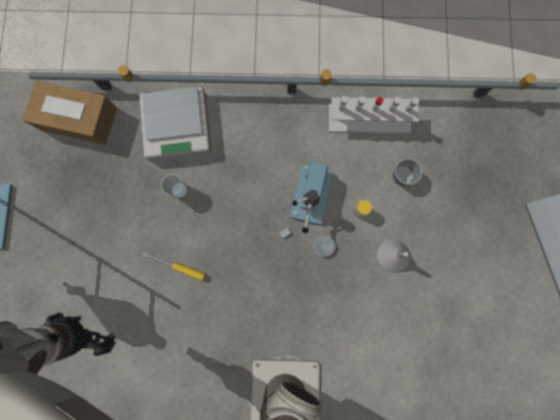

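The stand is at about (243,250) in the scene view and (312,195) in the top view. The lever and the bar both point towards the robot. I'll zoom in on them.

```bash
cat >h.py <<'E'
from workcell import *
import cv2,numpy as np
from scipy.spatial.transform import Rotation as R
def cam(s):
    return R.from_euler('xyz',s["rotation"],degrees=True).as_matrix(),np.array(s["xyz"])
def ray(s,u,v):
    M,c=cam(s); d=M@np.array([(u-s["cx"])/s["fx"],-(v-s["cy"])/s["fy"],-1]); return c,d
def plane(s,u,v,z):
    c,d=ray(s,u,v); return c+d*(z-c[2])/d[2]
def proj(s,p):
    M,c=cam(s); q=M.T@(np.array(p)-c); return s["cx"]-s["fx"]*q[0]/q[2], s["cy"]+s["fy"]*q[1]/q[2]
def crop(s,x0,y0,w,h,k,name):
    cv2.imwrite(name,cv2.resize(s["frame"][y0:y0+h,x0:x0+w],None,fx=k,fy=k,interpolation=cv2.INTER_CUBIC))
E
python3 - <<'E'
from h import *
a=snapshot("scene");b=snapshot("top")
crop(a,200,180,100,120,5,"pics/a1.png");crop(b,275,150,80,100,6,"pics/b1.png")
print([k for k in a])
a=np.hstack([cv2.imread("pics/a1.png")[:600,:380],cv2.imread("pics/b1.png")[:600,:420]]);print(a.shape);cv2.imwrite("pics/ab.png",a)
E
```

```text
['frame', 'fx', 'fy', 'cx', 'cy', 'xyz', 'rotation']
(600, 800, 3)
```

View pics/ab.png

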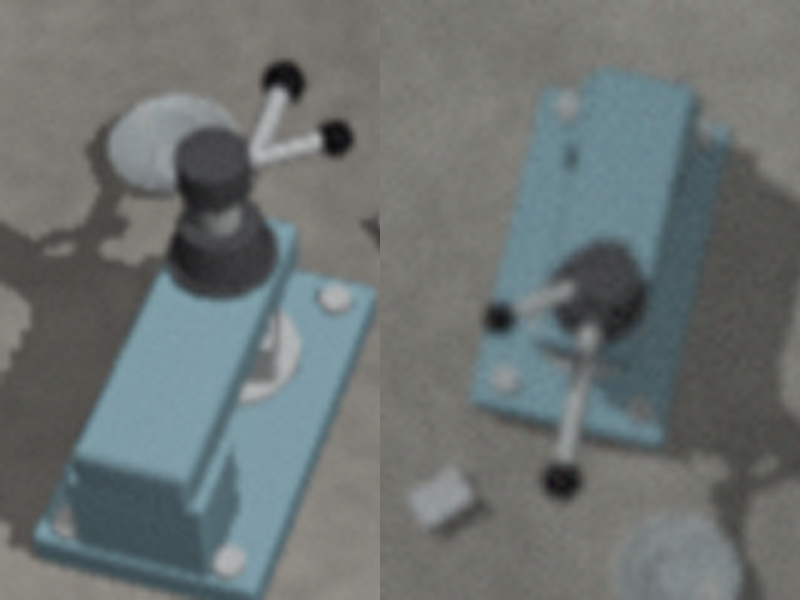

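The crops show these positions:

| Point | Scene px | Top px |
|---|---|---|
| Lever ball | (256.8,196.4) | (305.3,230.0) |
| Bar ball | (267.4,207.4) | (294.8,202.8) |

The lever points toward the robot and the bar to its left.

```bash
python3 - <<'E'
from h import *
a=snapshot("scene");b=snapshot("top")
def tri(pa,pb):
    c1,d1=ray(a,*pa);c2,d2=ray(b,*pb)
    s=np.linalg.lstsq(np.c_[d1,-d2],c2-c1,rcond=None)[0]
    p,q=c1+d1*s[0],c2+d2*s[1];return (p+q)/2,np.linalg.norm(p-q)
print("lever",tri((256.8,196.4),(305.3,230)),plane(a,256.8,196.4,.101),plane(b,305.3,230,.101))
print("bar",tri((267.4,207.4),(294.8,202.8)),plane(a,267.4,207.4,.14),plane(b,294.8,202.8,.14))
# spindle top centre: scene crop (214,148), top crop (603,275)
print("top",plane(a,200+214/5,180+148/5,.15),plane(b,275+(603-380)/6,150+278/6,.15))
# base plate corners top view z=.02
for u,v in((472,403),(662,443),(730,128)): print("plate",plane(b,275+(u-380)/6,150+v/6,.02))
print("dish",plane(b,275+300/6,150+572/6,.01),"small",plane(b,275+63/6,150+497/6,.01), "jar",plane(b,364,207,.065),"funnel",plane(b,395,256,.06))
for n in("scene","top"):
  s=a if n=="scene" else b
  f=cv2.cvtColor(s["frame"],cv2.COLOR_BGR2GRAY)
  m=(f<38).astype(np.uint8)
  N,_,st,ce=cv2.connectedComponentsWithStats(m)
  for i in range(1,N):
    if st[i,4]>15 and (200<ce[i,0]<340) and 180<ce[i,1]<260: print(n,ce[i],st[i])
E
```

```text
lever (array([ 0.46903441, -0.04633632,  0.09883916]), np.float64(0.0032092261515458548)) [ 0.47102582 -0.04437947  0.101     ] [ 0.46900162 -0.04782568  0.101     ]
bar (array([ 0.53899125, -0.01427924,  0.14084705]), np.float64(0.003553666111823416)) [ 0.53810647 -0.01261055  0.14      ] [ 0.53931461 -0.01606672  0.14      ]
top [ 0.55688145 -0.06049314  0.15      ] [ 0.55648305 -0.06272499  0.15      ]
plate [ 0.51492725 -0.00596729  0.02      ]
plate [ 0.49669249 -0.10210142  0.02      ]
plate [ 0.66028079 -0.13571846  0.02      ]
dish [ 0.43260903 -0.11262644  0.01      ] small [0.46788606 0.00766536 0.01      ] jar [ 0.54378037 -0.22034274  0.065     ] funnel [ 0.4033927  -0.30963934  0.06      ]
scene [256.53846154 194.96153846] [253 193   7   6  26]
scene [266.80952381 206.95238095] [265 205   5   5  21]
scene [236.4 230.5] [235 227   4   8  20]
```

jog_arm:
  commands:
    - [0.52,-1,-0.13,0,0,0.0038]
    - [0.52,-1,-0.13,0,0,0.0038]
    - [0.52,-1,-0.13,0,0,0.0038]
    - [0.52,-1,-0.13,0,0,0.0038]
    - [0.52,-1,-0.13,0,0,0.0038]
    - [0.52,-1,-0.13,0,0,0.0038]
    - [0.52,-1,-0.13,0,0,0.0038]
    - [0.52,-1,-0.13,0,0,0.0038]
    - [0.52,-1,-0.13,0,0,0.0038]
    - [0.52,-1,-0.13,0,0,0.0038]
    - [0.52,-1,-0.13,0,0,0.0038]
    - [0.52,-1,-0.13,0,0,0.0038]
    - [0.52,-1,-0.13,0,0,0.0038]
    - [0.52,-1,-0.13,0,0,0.0038]
    - [0.52,-1,-0.13,0,0,0.0038]
    - [0.52,-1,-0.13,0,0,0.0038]
    - [0.52,-1,-0.13,0,0,0.0038]
    - [0.52,-1,-0.13,0,0,0.0038]
    - [0.52,-1,-0.13,0,0,0.0038]
    - [0.52,-1,-0.13,0,0,0.0038]
  hand: 36

```text
t: 1.97
tool_pos: [0.4701, -0.0475, 0.3396]
tcp_rot: [180.0, 0.0, 168.9]
contact_force: [0.6, 0.2, 0.2]
finger_gap: 0.0362
finger_force: 0.0
```

jog_arm:
  commands:
    - [0,0,0,0,0,0]
    - [0,0,0,0,0,0]
    - [0,0,0,0,0,0]

```text
t: 2.22
tool_pos: [0.4694, -0.046, 0.3395]
tcp_rot: [180.0, -0.1, 168.9]
contact_force: [0.2, 0.1, -1.3]
finger_gap: 0.036
finger_force: 0.0
```

```bash
python3 - <<'E'
from h import *
s=get_state();print(s)
a=snapshot("scene");b=snapshot("top")
A=np.hstack([cv2.resize(a["frame"][120:270,200:300],None,fx=4,fy=4,interpolation=2),cv2.resize(b["frame"][130:280,260:360],None,fx=4,fy=4,interpolation=2)]);cv2.imwrite("pics/c.png",A)
E
```

```text
{'t': 2.2167, 'joints': array([-5.60377491e+00,  1.29432063e+01, -1.08349832e+01,  6.62836048e+01,
        2.25552116e-02,  5.54302843e+00]), 'dq': array([ 1.23520628, -0.65398958, -0.42395864,  0.0703761 ,  0.03054768,
       -0.07374765]), 'joint_torque': array([-5.62530197e-01, -3.47677052e+01,  2.40880376e+01, -6.84871199e-02,
       -3.11226037e-02, -1.42341753e-03]), 'tool_pos': array([ 0.46939397, -0.04600424,  0.33947627]), 'tcp_rot': array([ 1.79983519e+02, -6.36840598e-02,  1.68853194e+02]), 'contact_force': array([ 0.19957329,  0.10942835, -1.26573889]), 'ft_torque': array([0.04056547, 0.04958618, 0.0392509 ]), 'finger_force': 0.0, 'finger_gap': 0.03595695490043531}
```

View pics/c.png

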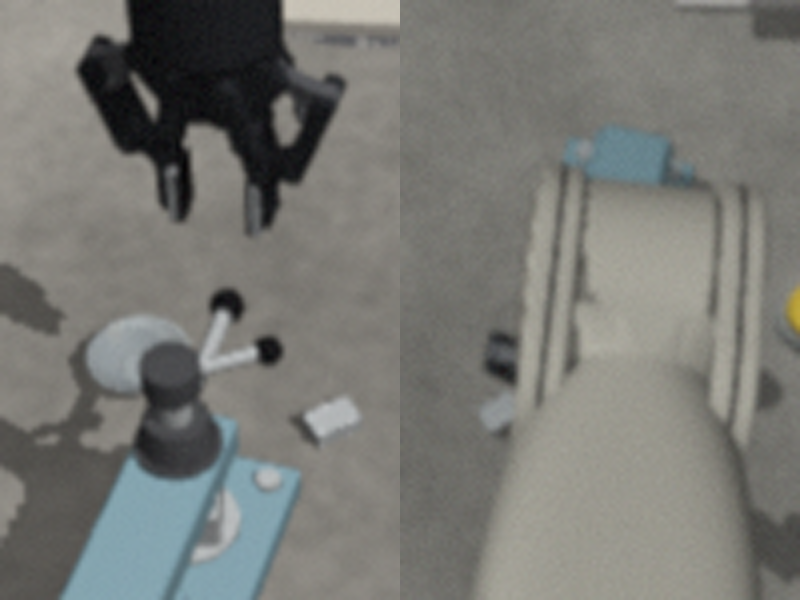

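The fingers straddle the lever ball's bearing. The lever ball is at crop px (226,303), with the fingertips above it at (178,215) and (257,230). I'll descend.

jog_arm:
  commands:
    - [0,0,-0.6,0,0,0]
    - [0,0,-0.6,0,0,0]
    - [0,0,-0.6,0,0,0]
    - [0,0,-0.6,0,0,0]
    - [0,0,-0.4,0,0,0]
    - [0,0,-0.4,0,0,0]
    - [0,0,0,0,0,0]
    - [0,0,0,0,0,0]
    - [0,0,0,0,0,0]

```text
t: 3.07
tool_pos: [0.4699, -0.0455, 0.2605]
tcp_rot: [180.0, 0.1, 168.9]
contact_force: [0.0, -0.7, -0.1]
finger_gap: 0.0357
finger_force: 0.0
```

```bash
python3 - <<'E'
from h import *
s=get_state();print(s['tool_pos'],s['contact_force'],s['ft_torque'])
a=snapshot("scene");b=snapshot("top")
print(proj(a,s['tool_pos']-[0,0,.155]))
A=np.hstack([cv2.resize(a["frame"][150:250,210:300],None,fx=6,fy=6,interpolation=2)]);cv2.imwrite("pics/d.png",A)
E
```

```text
[ 0.46985605 -0.0455344   0.26045454] [ 0.00599535 -0.74893079 -0.09334328] [-0.01235431  0.03712285 -0.01681236]
(np.float64(256.244186814146), np.float64(194.59443014422635))
```

View pics/d.png

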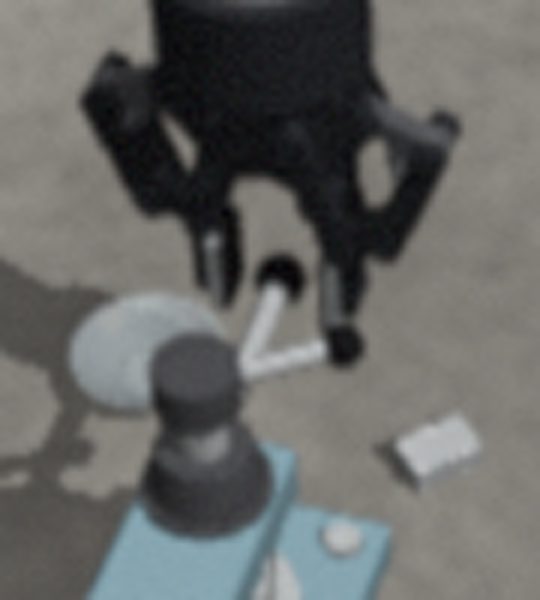

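```bash
cat >>h.py <<'E'
A=np.array([.559,-.063])
def arc(r,th0,dth,n,extra=(0,0)):
    "rows for the tool along an arc about A, degrees, starting from the nominal point"
    t=np.radians(th0+dth*np.arange(n+1)); P=A+r*np.c_[np.cos(t),np.sin(t)]
    D=np.diff(P,axis=0); D[0]+=extra
    print([[round(float(x)/.025,3),round(float(y)/.025,3),0,0,0,round(dth/180,4)] for x,y in D])
E
python3 - <<'E'
from h import *
arc(.092,169,3,19)
E
```

```text
[[-0.032, -0.19, 0, 0, 0, 0.0167], [-0.022, -0.191, 0, 0, 0, 0.0167], [-0.012, -0.192, 0, 0, 0, 0.0167], [-0.002, -0.193, 0, 0, 0, 0.0167], [0.008, -0.192, 0, 0, 0, 0.0167], [0.018, -0.192, 0, 0, 0, 0.0167], [0.028, -0.191, 0, 0, 0, 0.0167], [0.038, -0.189, 0, 0, 0, 0.0167], [0.048, -0.187, 0, 0, 0, 0.0167], [0.058, -0.184, 0, 0, 0, 0.0167], [0.067, -0.18, 0, 0, 0, 0.0167], [0.077, -0.177, 0, 0, 0, 0.0167], [0.086, -0.172, 0, 0, 0, 0.0167], [0.095, -0.168, 0, 0, 0, 0.0167], [0.104, -0.162, 0, 0, 0, 0.0167], [0.112, -0.157, 0, 0, 0, 0.0167], [0.12, -0.151, 0, 0, 0, 0.0167], [0.128, -0.144, 0, 0, 0, 0.0167], [0.135, -0.137, 0, 0, 0, 0.0167]]
```

jog_arm:
  commands:
    - [-0.03,-0.19,0,0,0,0.0167]
    - [-0.02,-0.19,0,0,0,0.0167]
    - [-0.01,-0.19,0,0,0,0.0167]
    - [0,-0.19,0,0,0,0.0167]
    - [0.01,-0.19,0,0,0,0.0167]
    - [0.02,-0.19,0,0,0,0.0167]
  hand: 26

```text
t: 3.67
tool_pos: [0.4693, -0.0736, 0.2606]
tcp_rot: [179.8, 0.2, -172.9]
contact_force: [-0.1, 5.3, 0.8]
finger_gap: 0.026
finger_force: 2.8
```

jog_arm:
  commands:
    - [0.03,-0.19,0,0,0,0.0167]
    - [0.04,-0.19,0,0,0,0.0167]
    - [0.05,-0.19,0,0,0,0.0167]
    - [0.06,-0.18,0,0,0,0.0167]
    - [0.07,-0.18,0,0,0,0.0167]
    - [0.08,-0.18,0,0,0,0.0167]
    - [0.085,-0.17,0,0,0,0.0167]
    - [0.095,-0.17,0,0,0,0.0167]
    - [0.105,-0.16,0,0,0,0.0167]
    - [0.11,-0.16,0,0,0,0.0167]

```text
t: 4.5
tool_pos: [0.4872, -0.1177, 0.2605]
tcp_rot: [179.8, 0.2, -142.8]
contact_force: [-0.4, 6.2, 2.1]
finger_gap: 0.0261
finger_force: 2.7
```

```bash
python3 - <<'E'
from h import *
s=get_state();print(s['tool_pos'],s['tcp_rot'],s['contact_force'],s['finger_gap'])
print(A-s['tool_pos'][:2], np.degrees(np.arctan2(*(s['tool_pos'][:2]-A)[::-1])))
a=snapshot("scene");b=snapshot("top")
print(proj(a,s['tool_pos']-[0,0,.155]),proj(a,[*(A+.092*np.array([np.cos(np.radians(215)),np.sin(np.radians(215))])),.101]))
cv2.imwrite("pics/e.png",cv2.resize(a["frame"][150:250,200:290],None,fx=6,fy=6,interpolation=2))
E
```

```text
[ 0.48718623 -0.11765903  0.26052678] [ 179.82659729    0.2014321  -142.7993923 ] [-0.41232174  6.2047123   2.12518268] 0.02609108506596448
[0.07181377 0.05465903] -142.72444562867932
(np.float64(222.74511453350038), np.float64(198.5415648245952)) (np.float64(224.05908555565566), np.float64(198.84517279276906))
```

View pics/e.png

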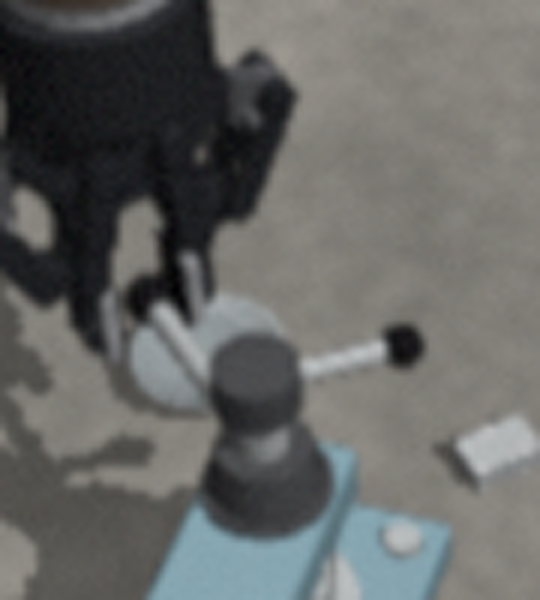

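The ball is at crop px (147,297), which is scene px (224.5,199.5). It follows the fingers and is at about 215°. I need about 9° more.

jog_arm:
  commands:
    - [0.12,-0.15,0,0,0,0.0167]
    - [0.13,-0.145,0,0,0,0.0167]
    - [0.135,-0.135,0,0,0,0.0167]
    - [0,0,0,0,0,0]
    - [0,0,0,0,0,0]

```text
t: 5.02
tool_pos: [0.4966, -0.1293, 0.26]
tcp_rot: [180.0, 0.0, -134.1]
contact_force: [-0.4, 2.7, 0.9]
finger_gap: 0.026
finger_force: 1.2
```

```bash
python3 - <<'E'
from h import *
s=get_state();print(s['tool_pos'],s['tcp_rot'],s['contact_force'])
a=snapshot("scene")
p0=plane(a,256.7,196.3,.101)[:2];p1=plane(a,224.5,199.5,.101)[:2]
for p in(p0,p1,s['tool_pos'][:2]): print(p,np.linalg.norm(p-A),np.degrees(np.arctan2(*(p-A)[::-1]))%360)
m=(cv2.cvtColor(a["frame"],6)<45).astype(np.uint8)
print(m[190:215,205:240])
E
```

```text
[ 0.49657399 -0.12931971  0.25999479] [ 1.79993493e+02  1.37649717e-02 -1.34104783e+02] [-0.4331923   2.65266366  0.85152804]
[ 0.47073518 -0.04463679] 0.09015479247886266 168.24744811563875
[ 0.4855496  -0.11447291] 0.08969069909768008 215.02217807233367
[ 0.49657399 -0.12931971] 0.09107859830973386 226.73228498418172
[[1 1 1 1 1 1 1 1 1 0 0 0 0 0 0 1 1 1 1 1 1 1 1 0 0 0 0 0 0 0 0 0 0 0 0]
 [1 1 1 1 1 1 1 1 1 0 0 0 0 0 0 1 1 1 1 1 1 1 1 0 0 0 0 0 0 0 0 0 0 0 0]
 [1 1 1 1 1 1 1 1 1 0 0 0 0 0 1 1 1 1 1 1 1 1 1 0 0 0 0 0 0 0 0 0 0 0 0]
 [1 1 1 1 1 1 1 1 1 0 0 0 0 0 1 1 1 1 1 1 0 1 1 0 0 0 0 0 0 0 0 0 0 0 0]
 [1 1 1 1 1 1 1 1 0 0 0 0 0 0 0 1 1 1 1 0 0 0 0 0 0 0 0 0 0 0 0 0 0 0 0]
 [1 1 1 1 1 1 1 1 0 0 0 0 0 0 0 1 1 1 1 0 0 0 0 0 0 0 0 0 0 0 0 0 0 0 0]
 [1 1 1 1 1 1 1 1 0 0 0 0 0 0 0 1 1 1 1 0 0 0 0 0 0 0 0 0 0 0 0 0 0 0 0]
 [1 1 1 1 1 1 1 0 0 0 0 0 0 0 0 1 1 1 1 0 0 0 0 0 0 0 0 0 0 0 0 0 0 0 0]
 [1 1 1 1 1 1 1 0 0 0 0 0 0 0 0 1 1 1 1 0 0 0 0 0 0 0 0 0 0 0 0 0 0 0 0]
 [1 1 1 1 1 1 1 1 0 0 0 0 1 1 1 1 1 1 1 1 0 0 0 0 0 0 0 0 0 0 0 0 0 0 0]
 [1 1 1 1 1 1 1 1 0 0 0 1 1 1 1 1 1 1 1 1 0 0 0 0
[... 346 characters left out ...]
0 0 0 0 0 0 0 0 0 0 0 0 0 0 0 0 0 0 0 0 0]
 [0 1 1 1 1 1 0 0 0 0 0 0 0 1 0 0 0 0 0 0 0 0 0 0 0 0 0 0 0 0 0 0 0 0 0]
 [0 0 1 1 1 1 0 0 0 0 0 0 0 0 0 0 0 0 0 0 0 0 0 0 0 0 0 0 0 0 0 0 0 0 0]
 [0 0 1 1 1 1 0 0 0 0 0 0 0 0 0 0 0 0 0 0 0 0 0 0 0 0 0 0 0 0 0 0 0 0 0]
 [0 0 0 1 1 1 1 0 0 0 0 0 0 0 0 0 0 0 0 0 0 0 0 0 0 0 0 0 0 0 0 0 0 0 0]
 [0 0 0 0 1 1 1 0 0 0 0 0 0 0 0 0 0 0 0 0 0 0 0 0 0 0 0 0 0 0 0 0 0 0 0]
 [0 0 0 0 0 1 1 0 0 0 0 0 0 0 0 0 0 0 0 0 0 0 0 0 0 0 0 0 0 0 0 0 0 0 0]
 [0 0 0 0 0 0 0 0 0 0 0 0 0 0 0 0 0 0 0 0 0 0 0 0 0 0 0 0 0 0 0 0 0 0 0]
 [0 0 0 0 0 0 0 0 0 0 0 0 0 0 0 0 0 0 0 0 0 0 0 0 0 0 0 0 0 0 0 0 0 0 0]
 [0 0 0 0 0 0 0 0 0 0 0 0 0 0 0 0 0 0 0 0 0 0 0 0 0 0 0 0 0 0 0 0 0 0 0]]
```

jog_arm:
  commands:
    - [-0.04,0.04,0,0,0,0]
    - [0,0,0.5,0,0,0]
    - [0,0,0.9,0,0,0]
    - [0,0,0.9,0,0,0]
    - [0,0,0.9,0,0,0]
    - [0.18,0.45,0,0,0,0.0369]
    - [0.18,0.45,0,0,0,0.0369]
    - [0.18,0.45,0,0,0,0.0369]
    - [0.18,0.45,0,0,0,0.0369]
    - [0.18,0.45,0,0,0,0.0369]
    - [0.18,0.45,0,0,0,0.0369]
    - [0.18,0.45,0,0,0,0.0369]
    - [0.18,0.45,0,0,0,0.0369]
    - [0.18,0.45,0,0,0,0.0369]
    - [0.18,0.45,0,0,0,0.0369]
    - [0,0,0,0,0,0]
    - [0,0,0,0,0,0]
    - [0,0,0,0,0,0]
  hand: 30

```text
t: 6.57
tool_pos: [0.5405, -0.0166, 0.3397]
tcp_rot: [180.0, -0.0, -67.8]
contact_force: [0.9, 0.3, -0.2]
finger_gap: 0.0299
finger_force: 0.0
```

```bash
python3 - <<'E'
from h import *
s=get_state();print(s['tool_pos'],s['tcp_rot'],s['contact_force'],s['joints'])
a=snapshot("scene")
cv2.imwrite("pics/f.png",cv2.resize(a["frame"][130:250,200:300],None,fx=5,fy=5,interpolation=2))
E
```

```text
[ 0.54049398 -0.01661514  0.33965007] [ 1.79972691e+02 -4.65853425e-02 -6.77622072e+01] [ 0.94378108  0.33054238 -0.21355049] [-1.74784383e+00  2.04256598e+01 -4.24674539e-01  6.91556793e+01
 -5.36639619e-02 -1.13985623e+02]
```

View pics/f.png

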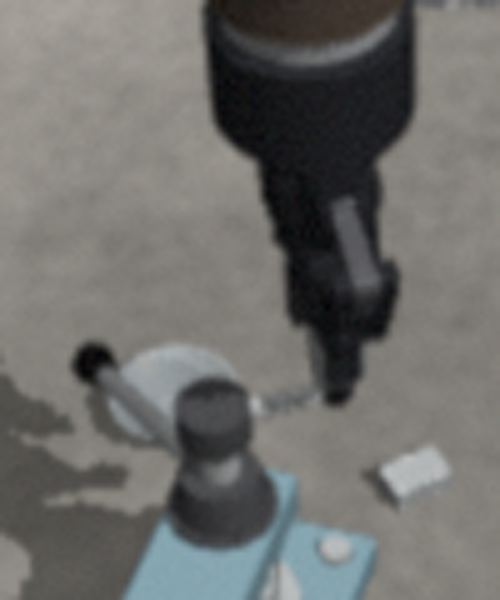

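The fingers are lined up over the bar ball near crop px (335,390). The lever ball is at (93,362), which is scene px (218.6,202.4). I'll descend over the bar ball.

jog_arm:
  commands:
    - [-0.06,0.06,-0.4,0,0,0]
    - [0,0,-0.4,0,0,0]
    - [0,0,-0.4,0,0,0]
    - [0,0,-0.5,0,0,0]
    - [0,0,0,0,0,0]
    - [0,0,0,0,0,0]
  hand: 30

```text
t: 7.12
tool_pos: [0.5386, -0.0149, 0.296]
tcp_rot: [179.8, 0.1, -67.6]
contact_force: [0.3, -0.4, 0.6]
finger_gap: 0.0301
finger_force: 0.0
```

```bash
python3 - <<'E'
from h import *
a=snapshot("scene")
p=plane(a,218.6,202.4,.101)[:2]; print("lever",np.degrees(np.arctan2(*(p-A)[::-1]))%360)
s=get_state();print(s['tool_pos'],s['contact_force'],np.degrees(np.arctan2(*(s['tool_pos'][:2]-A)[::-1])),np.linalg.norm(s['tool_pos'][:2]-A))
arc(.052,112,-3,36)
E
```

```text
lever 224.63929989058065
[ 0.53908701 -0.0148613   0.29687278] [ 0.51988665 -0.49458592 -0.18498359] 112.47285800412259 0.05209474070407329
[[0.102, 0.038, 0, 0, 0, -0.0167], [0.104, 0.033, 0, 0, 0, -0.0167], [0.105, 0.027, 0, 0, 0, -0.0167], [0.107, 0.022, 0, 0, 0, -0.0167], [0.108, 0.016, 0, 0, 0, -0.0167], [0.108, 0.01, 0, 0, 0, -0.0167], [0.109, 0.005, 0, 0, 0, -0.0167], [0.109, -0.001, 0, 0, 0, -0.0167], [0.109, -0.007, 0, 0, 0, -0.0167], [0.108, -0.012, 0, 0, 0, -0.0167], [0.107, -0.018, 0, 0, 0, -0.0167], [0.106, -0.024, 0, 0, 0, -0.0167], [0.105, -0.029, 0, 0, 0, -0.0167], [0.103, -0.035, 0, 0, 0, -0.0167], [0.101, -0.04, 0, 0, 0, -0.0167], [0.099, -0.045, 0, 0, 0, -0.0167], [0.097, -0.05, 0, 0, 0, -0.0167], [0.094, -0.055, 0, 0, 0, -0.0167], [0.091, -0.06, 0, 0, 0, -0.0167], [0.088, -0.065, 0, 0, 0, -0.0167], [0.084, -0.069, 0, 0, 0, -0.0167], [0.08, -0.074, 0, 0, 0, -0.0167], [0.076, -0.078, 0, 0, 0, -0.0167], [0.072, -0.082, 0, 0, 0, -0.0167], [0.068, -0.085, 0, 0, 0, -0.0167], [0.063, -0.089, 0, 0, 0, -0.0167], [0.059, -0.092, 0, 0, 0, -0.0167], [0.054, -0.095, 0, 0, 0, -0.0167], [0.049, -0.097, 0, 0, 0, -0.0167], [0.043, -0.1, 0, 0, 0, -0.0167], [0.038, -0.102, 0, 0, 0, -0.0167], [0.033, -0.104, 0, 0, 0, -0.0167], [0.027, -0.105, 0, 0, 0, -0.0167], [0.022, -0.107, 0, 0, 0, -0.0167], [0.016, -0.108, 0, 0, 0, -0.0167], [0.01, -0.108, 0, 0, 0, -0.0167]]
```

jog_arm:
  commands:
    - [0.1,0.04,0,0,0,-0.0167]
    - [0.1,0.03,0,0,0,-0.0167]
    - [0.105,0.03,0,0,0,-0.0167]
    - [0.105,0.02,-0.01,0,0,-0.0167]
    - [0.11,0.015,-0.01,0,0,-0.0167]
    - [0,0,0,0,0,0]
    - [0,0,0,0,0,0]
  hand: 22

```text
t: 7.75
tool_pos: [0.5525, -0.0113, 0.2973]
tcp_rot: [-179.9, -0.0, -82.5]
contact_force: [-0.7, -0.9, -0.9]
finger_gap: 0.0219
finger_force: 0.0
```

jog_arm:
  commands:
    - [0.11,0.01,-0.01,0,0,-0.0167]
    - [0.11,0.005,-0.01,0,0,-0.0167]
    - [0,0,0,0,0,0]

```text
t: 8.0
tool_pos: [0.558, -0.0109, 0.2967]
tcp_rot: [-179.9, -0.0, -88.6]
contact_force: [0.4, -0.6, -0.5]
finger_gap: 0.0221
finger_force: 0.0
```

```bash
python3 - <<'E'
from h import *
a=snapshot("scene");s=get_state();print(s['contact_force'],s['finger_force'],proj(a,s['tool_pos']-[0,0,.158]))
cv2.imwrite("pics/g.png",cv2.resize(a["frame"][160:260,210:290],None,fx=6,fy=6,interpolation=2))
E
```

```text
[-0.17331821 -0.50037322 -0.09492412] 0.0 (np.float64(267.2601676581174), np.float64(215.030006415242))
```

View pics/g.png

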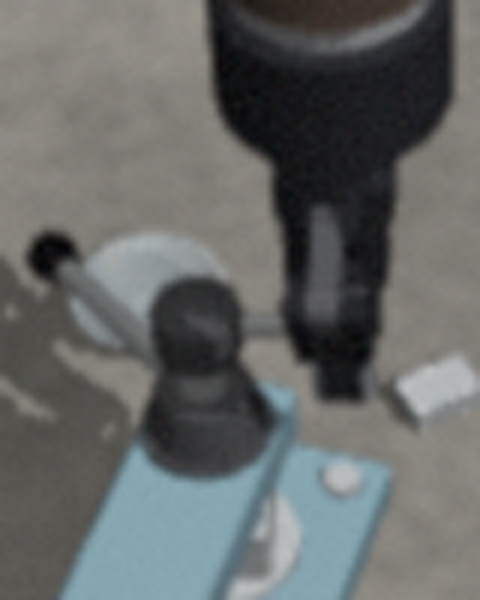

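The bar rod at crop px (245–285,323) is now nearly level in the image, so it is turning with the fingers. I'll continue in small steps.

jog_arm:
  commands:
    - [0.11,0,-0.01,0,0,-0.0167]
    - [0.11,-0.005,-0.01,0,0,-0.0167]

```text
t: 8.22
tool_pos: [0.5629, -0.011, 0.296]
tcp_rot: [180.0, -0.0, -94.7]
contact_force: [-1.3, -0.1, 0.3]
finger_gap: 0.0222
finger_force: 0.4
```

jog_arm:
  commands:
    - [0,0,0,0,0,0]

```text
t: 8.3
tool_pos: [0.5634, -0.011, 0.2959]
tcp_rot: [-180.0, 0.0, -94.6]
contact_force: [-0.1, -0.7, 0.6]
finger_gap: 0.0218
finger_force: 0.0
```

jog_arm:
  commands:
    - [0.11,-0.01,-0.01,0,0,-0.0167]
    - [0.105,-0.02,-0.01,0,0,-0.0167]
    - [0,0,0,0,0,0]

```text
t: 8.55
tool_pos: [0.5687, -0.0118, 0.2953]
tcp_rot: [-180.0, 0.0, -100.6]
contact_force: [-0.2, 0.7, -0.7]
finger_gap: 0.022
finger_force: 0.0
```

jog_arm:
  commands:
    - [0.105,-0.025,-0.01,0,0,-0.0167]
    - [0,0,0,0,0,0]

```text
t: 8.72
tool_pos: [0.5712, -0.0124, 0.295]
tcp_rot: [-180.0, 0.0, -103.5]
contact_force: [-0.2, -0.4, -0.1]
finger_gap: 0.0217
finger_force: 0.1
```

jog_arm:
  commands:
    - [0.105,-0.03,-0.01,0,0,-0.0167]
    - [0,0,0,0,0,0]

```text
t: 8.88
tool_pos: [0.5738, -0.0132, 0.2947]
tcp_rot: [-180.0, 0.0, -106.5]
contact_force: [-0.9, 0.2, -0.2]
finger_gap: 0.0218
finger_force: 0.1
```

jog_arm:
  commands:
    - [0.1,-0.035,-0.01,0,0,-0.0167]
    - [0,0,0,0,0,0]

```text
t: 9.05
tool_pos: [0.5763, -0.014, 0.2944]
tcp_rot: [-180.0, 0.0, -109.5]
contact_force: [0.8, 0.2, -0.4]
finger_gap: 0.022
finger_force: 0.1
```

jog_arm:
  commands:
    - [0.1,-0.04,-0.01,0,0,-0.0167]
    - [0,0,0,0,0,0]

```text
t: 9.22
tool_pos: [0.5789, -0.0151, 0.2942]
tcp_rot: [-180.0, 0.0, -112.5]
contact_force: [0.1, 0.2, 1.0]
finger_gap: 0.022
finger_force: 0.1
```

jog_arm:
  commands:
    - [0.1,-0.045,-0.01,0,0,-0.0167]
    - [0,0,0,0,0,0]

```text
t: 9.38
tool_pos: [0.5814, -0.0162, 0.294]
tcp_rot: [-180.0, 0.0, -115.5]
contact_force: [0.1, -0.1, 0.5]
finger_gap: 0.0224
finger_force: 0.1
```

jog_arm:
  commands:
    - [0.095,-0.05,-0.01,0,0,-0.0167]
    - [0,0,0,0,0,0]

```text
t: 9.55
tool_pos: [0.5838, -0.0174, 0.2937]
tcp_rot: [-180.0, 0.0, -118.6]
contact_force: [-0.6, -0.4, -0.1]
finger_gap: 0.0223
finger_force: 0.1
```

jog_arm:
  commands:
    - [0.095,-0.055,-0.01,0,0,-0.0167]
    - [0,0,0,0,0,0]

```text
t: 9.72
tool_pos: [0.5861, -0.0188, 0.2934]
tcp_rot: [-180.0, 0.0, -121.6]
contact_force: [0.1, -0.0, 0.9]
finger_gap: 0.0221
finger_force: 0.1
```

jog_arm:
  commands:
    - [0.09,-0.06,-0.01,0,0,-0.0167]
    - [0,0,0,0,0,0]

```text
t: 9.88
tool_pos: [0.5884, -0.0203, 0.2932]
tcp_rot: [-180.0, 0.0, -124.6]
contact_force: [-0.4, 0.4, 0.4]
finger_gap: 0.0222
finger_force: 0.1
```

```bash
python3 - <<'E'
from h import *
a=snapshot("scene");s=get_state();print(s['contact_force'],s['finger_force'],s['tool_pos'][:2]-A,proj(a,s['tool_pos']-[0,0,.158]))
cv2.imwrite("pics/i.png",cv2.resize(a["frame"][160:260,210:290],None,fx=6,fy=6,interpolation=2))
E
```

```text
[-0.59263596  0.60961349  0.79462391] 0.0 [0.02932049 0.04277354] (np.float64(261.1443913057512), np.float64(227.2230173927329))
```

View pics/i.png

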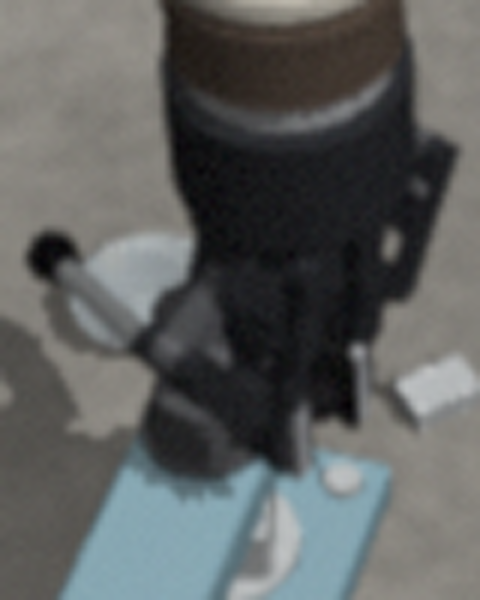

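The finger pads are at crop px (297,440) and (358,385). The dark bar ball sits between them at about (325,390), against the rear finger. It is following correctly, so I'll continue.

jog_arm:
  commands:
    - [0.09,-0.065,-0.01,0,0,-0.0167]
    - [0,0,0,0,0,0]

```text
t: 10.1
tool_pos: [0.5906, -0.0219, 0.293]
tcp_rot: [-180.0, 0.0, -127.6]
contact_force: [-0.7, -0.1, 0.7]
finger_gap: 0.0217
finger_force: 0.1
```

jog_arm:
  commands:
    - [0.085,-0.07,-0.01,0,0,-0.0167]
    - [0,0,0,0,0,0]

```text
t: 10.27
tool_pos: [0.5927, -0.0237, 0.2927]
tcp_rot: [-180.0, 0.0, -130.6]
contact_force: [0.4, -0.8, 0.2]
finger_gap: 0.0223
finger_force: 0.1
```

jog_arm:
  commands:
    - [0.08,-0.075,-0.01,0,0,-0.0167]
    - [0,0,0,0,0,0]

```text
t: 10.43
tool_pos: [0.5948, -0.0255, 0.2924]
tcp_rot: [-180.0, 0.0, -133.6]
contact_force: [-1.0, -0.3, -0.5]
finger_gap: 0.022
finger_force: 0.1
```

jog_arm:
  commands:
    - [0.075,-0.08,-0.01,0,0,-0.0167]
    - [0,0,0,0,0,0]

```text
t: 10.6
tool_pos: [0.5966, -0.0275, 0.2922]
tcp_rot: [-180.0, 0.0, -136.6]
contact_force: [-0.8, -0.3, 0.3]
finger_gap: 0.0222
finger_force: 0.1
```

jog_arm:
  commands:
    - [0.07,-0.085,-0.01,0,0,-0.0167]
    - [0,0,0,0,0,0]

```text
t: 10.77
tool_pos: [0.5984, -0.0297, 0.292]
tcp_rot: [-180.0, 0.0, -139.6]
contact_force: [-0.2, 0.1, 1.0]
finger_gap: 0.0219
finger_force: 0.1
```

jog_arm:
  commands:
    - [0.065,-0.085,-0.01,0,0,-0.0167]
    - [0,0,0,0,0,0]

```text
t: 10.93
tool_pos: [0.6, -0.0318, 0.2917]
tcp_rot: [-180.0, 0.0, -142.6]
contact_force: [-1.5, 0.3, -0.7]
finger_gap: 0.022
finger_force: 0.1
```

jog_arm:
  commands:
    - [0.06,-0.09,-0.01,0,0,-0.0167]
    - [0,0,0,0,0,0]

```text
t: 11.1
tool_pos: [0.6015, -0.034, 0.2915]
tcp_rot: [-180.0, 0.0, -145.6]
contact_force: [-0.5, 0.7, -0.2]
finger_gap: 0.0219
finger_force: 0.1
```

jog_arm:
  commands:
    - [0.06,-0.09,-0.01,0,0,-0.0167]
    - [0,0,0,0,0,0]

```text
t: 11.27
tool_pos: [0.6029, -0.0362, 0.2912]
tcp_rot: [180.0, 0.0, -148.6]
contact_force: [-0.9, 1.2, 0.5]
finger_gap: 0.0221
finger_force: 0.3
```

jog_arm:
  commands:
    - [0.052,-0.095,-0.01,0,0,-0.0167]
    - [0,0,0,0,0,0]
    - [0,0,0,0,0,0]

```text
t: 11.52
tool_pos: [0.6042, -0.0385, 0.291]
tcp_rot: [180.0, 0.0, -151.6]
contact_force: [-0.4, 0.7, 0.9]
finger_gap: 0.0218
finger_force: 0.4
```

```bash
cat >>h.py <<'E'
def tang(th):
    "average of readings: force along clockwise tangent at th (deg), negative = resisting cw"
    s=get_state(); t=np.radians(th); u=np.array([np.sin(t),-np.cos(t)])
    print("tool",s['tool_pos'],"ang",np.degrees(np.arctan2(*(s['tool_pos'][:2]-A)[::-1]))%360,"F",s['contact_force'],"cw",s['contact_force'][:2]@u,"ff",s['finger_force'],"Mz",s['ft_torque'])
E
python3 - <<'E'
from h import *
tang(31)
for i in range(3):snapshot("top");tang(31)
E
```

```text
tool [ 0.60417214 -0.03845696  0.29100333] ang 28.516226927309848 F [-0.44996942  0.74746773  0.88474155] cw -0.8724562830022751 ff 0.4248049110174179 Mz [0.05358377 0.06969859 0.04601338]
tool [ 0.60416354 -0.03844812  0.29096836] ang 28.5294671435737 F [-0.94008563  0.95334415  0.92936494] cw -1.3013553283403758 ff 0.42878301814198494 Mz [0.1448118  0.15727941 0.04397997]
tool [ 0.60416207 -0.0384476   0.29098107] ang 28.530748961188415 F [-1.25073092  0.91427826  0.57683668] cw -1.4278634721447145 ff 0.4460307117551565 Mz [0.09091676 0.15812978 0.03894405]
tool [ 0.6041649  -0.03844582  0.2909573 ] ang 28.53098899675128 F [-0.80526264  1.11781957  1.25150775] cw -1.3728993010952812 ff 0.471761841326952 Mz [0.0970792  0.11247302 0.01769659]
```

Contact has begun, so I'll take single steps and average the force readings.

jog_arm:
  commands:
    - [0.047,-0.097,-0.01,0,0,-0.0167]
    - [0,0,0,0,0,0]
    - [0,0,0,0,0,0]

```text
t: 11.92
tool_pos: [0.6054, -0.0409, 0.2908]
tcp_rot: [180.0, 0.0, -154.6]
contact_force: [-1.6, 1.5, 0.2]
finger_gap: 0.022
finger_force: 0.8
```

```bash
cat >>h.py <<'E'
def avg(th,n=6):
    t=np.radians(th);u=np.array([np.sin(t),-np.cos(t)]);L=[]
    for i in range(n):
        s=get_state();L.append([s['contact_force'][:2]@u,s['finger_force'],s['contact_force'][2]]);snapshot("top")
    print("t",s['t'],"cw,ff,z",np.mean(L,0),"pos",s['tool_pos'],"ang",np.degrees(np.arctan2(*(s['tool_pos'][:2]-A)[::-1]))%360)
E
python3 -c "
from h import *
avg(28)"
```

```text
t 12.1667 cw,ff,z [-1.92410818  0.89554286  0.78879732] pos [ 0.6053375  -0.0408705   0.29074025] ang 25.527841628139555
```

jog_arm:
  commands:
    - [0.042,-0.1,-0.01,0,0,-0.0167]
    - [0,0,0,0,0,0]
    - [0,0,0,0,0,0]

```text
t: 12.47
tool_pos: [0.6065, -0.0434, 0.2905]
tcp_rot: [180.0, 0.0, -157.7]
contact_force: [-1.2, 2.1, 2.6]
finger_gap: 0.0223
finger_force: 1.2
```

```bash
python3 -c "
from h import *
avg(25)"
```

```text
t 12.7167 cw,ff,z [-2.49705181  1.24590211  2.02160483] pos [ 0.60645328 -0.04341556  0.29050438] ang 22.426423104148796
```

jog_arm:
  commands:
    - [0.037,-0.102,0,0,0,-0.0167]
    - [0,0,0,0,0,0]
    - [0.032,-0.104,0,0,0,-0.0167]
    - [0,0,0,0,0,0]
    - [0,0,0,0,0,0]

```text
t: 13.18
tool_pos: [0.6081, -0.0483, 0.2902]
tcp_rot: [179.9, -0.0, -163.7]
contact_force: [-2.3, 4.2, 2.1]
finger_gap: 0.0217
finger_force: 2.3
```

```bash
python3 -c "
from h import *
avg(19)"
```

```text
t 13.4333 cw,ff,z [-4.79789836  2.43369121  1.40265224] pos [ 0.60809744 -0.0483494   0.29028395] ang 16.615023296312344
```

Contact is 4.8 N, which is good. I'll release, rise and go back to the lever ball.

jog_arm:
  commands:
    - [0,0,0,0,0,0]
    - [0,0,0,0,0,0]
    - [0,0,0,0,0,0]
    - [0,0,0.5,0,0,0]
    - [0,0,0.75,0,0,0]
    - [0,0,0.75,0,0,0]
    - [-0.572,-0.397,0,0,0,0.0204]
    - [-0.572,-0.397,0,0,0,0.0204]
    - [-0.572,-0.397,0,0,0,0.0204]
    - [-0.572,-0.397,0,0,0,0.0204]
    - [-0.572,-0.397,0,0,0,0.0204]
    - [-0.572,-0.397,0,0,0,0.0204]
    - [-0.572,-0.397,0,0,0,0.0204]
    - [-0.572,-0.397,0,0,0,0.0204]
    - [0,0,0,0,0,0]
    - [0,0,0,0,0,0]
    - [0,0,0,0,0,0]
  hand: 36

```text
t: 14.9
tool_pos: [0.4943, -0.1283, 0.3408]
tcp_rot: [-179.9, 0.0, -134.5]
contact_force: [-0.0, -0.3, 0.8]
finger_gap: 0.0361
finger_force: 0.0
```

```bash
python3 - <<'E'
from h import *
tang(225);a=snapshot("scene")
cv2.imwrite("pics/j.png",cv2.resize(a["frame"][150:250,200:290],None,fx=6,fy=6,interpolation=2))
E
```

```text
tool [ 0.49432857 -0.12830258  0.34078725] ang 225.27822431818873 F [-0.0404859  -0.28456373  0.84111866] cw -0.1725890829002239 ff 0.0 Mz [-0.01138671 -0.04658353  0.01536469]
```

View pics/j.png

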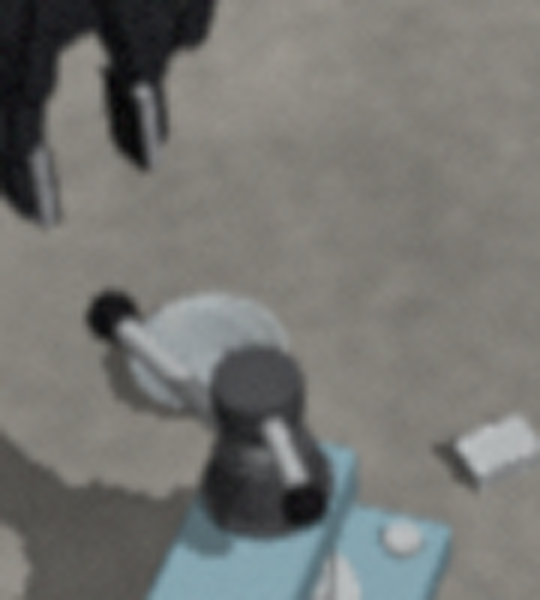

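Lever ball is still at crop px (111,316) and the bar ball is at (303,505), about where I left it. I'll descend on the lever ball.

jog_arm:
  commands:
    - [0,0,-0.6,0,0,0]
    - [0,0,-0.6,0,0,0]
    - [0,0,-0.6,0,0,0]
    - [0,0,-0.6,0,0,0]
    - [0,0,-0.4,0,0,0]
    - [0,0,-0.4,0,0,0]
    - [0,0,0,0,0,0]
    - [0,0,0,0,0,0]
    - [0,0,0,0,0,0]

```text
t: 15.7
tool_pos: [0.4943, -0.1281, 0.2611]
tcp_rot: [-179.9, 0.0, -134.4]
contact_force: [-0.5, -0.8, 0.2]
finger_gap: 0.0358
finger_force: 0.0
```

```bash
python3 -c "
from h import *
avg(225,4)
arc(.092,225.2,-3,20)"
```

```text
t 15.85 cw,ff,z [-0.06727415  0.          0.55628533] pos [ 0.49423389 -0.12817551  0.26135912] ang 225.18051845316563
[[-0.133, 0.139, 0, 0, 0, -0.0167], [-0.126, 0.146, 0, 0, 0, -0.0167], [-0.118, 0.152, 0, 0, 0, -0.0167], [-0.11, 0.158, 0, 0, 0, -0.0167], [-0.101, 0.164, 0, 0, 0, -0.0167], [-0.093, 0.169, 0, 0, 0, -0.0167], [-0.084, 0.174, 0, 0, 0, -0.0167], [-0.074, 0.178, 0, 0, 0, -0.0167], [-0.065, 0.181, 0, 0, 0, -0.0167], [-0.055, 0.185, 0, 0, 0, -0.0167], [-0.046, 0.187, 0, 0, 0, -0.0167], [-0.036, 0.189, 0, 0, 0, -0.0167], [-0.026, 0.191, 0, 0, 0, -0.0167], [-0.016, 0.192, 0, 0, 0, -0.0167], [-0.006, 0.193, 0, 0, 0, -0.0167], [0.004, 0.193, 0, 0, 0, -0.0167], [0.014, 0.192, 0, 0, 0, -0.0167], [0.024, 0.191, 0, 0, 0, -0.0167], [0.034, 0.19, 0, 0, 0, -0.0167], [0.044, 0.187, 0, 0, 0, -0.0167]]
```

jog_arm:
  commands:
    - [0,0,0,0,0,0]
    - [0,0,0,0,0,0]
    - [-0.133,0.139,0,0,0,-0.0167]
    - [-0.126,0.146,0,0,0,-0.0167]
    - [0,0,0,0,0,0]
    - [-0.118,0.152,0,0,0,-0.0167]
    - [0,0,0,0,0,0]
  hand: 26

```text
t: 16.48
tool_pos: [0.4849, -0.1175, 0.2609]
tcp_rot: [-179.9, 0.0, -143.4]
contact_force: [2.0, -3.4, -1.1]
finger_gap: 0.0259
finger_force: 1.8
```

jog_arm:
  commands:
    - [-0.11,0.158,0,0,0,-0.0167]
    - [0,0,0,0,0,0]
    - [0,0,0,0,0,0]

```text
t: 16.73
tool_pos: [0.4822, -0.1137, 0.2608]
tcp_rot: [-179.9, 0.0, -146.3]
contact_force: [3.8, -4.2, -0.9]
finger_gap: 0.0261
finger_force: 2.1
```

```bash
python3 -c "
from h import *
avg(213,4)"
```

```text
t 16.8833 cw,ff,z [-4.86919855  2.21546156  0.17519156] pos [ 0.48212713 -0.113619    0.26081835] ang 213.36397838813275
```

jog_arm:
  commands:
    - [-0.1,0.164,0,0,0,-0.0167]
    - [0,0,0,0,0,0]
    - [0,0,0,0,0,0]

```text
t: 17.18
tool_pos: [0.4794, -0.1093, 0.2608]
tcp_rot: [-179.9, 0.0, -149.4]
contact_force: [2.9, -4.6, 1.0]
finger_gap: 0.0258
finger_force: 2.4
```

jog_arm:
  commands:
    - [-0.093,0.169,0,0,0,-0.0167]
    - [0,0,0,0,0,0]
    - [0,0,0,0,0,0]

```text
t: 17.43
tool_pos: [0.4771, -0.1051, 0.2607]
tcp_rot: [-179.9, 0.0, -152.4]
contact_force: [2.6, -3.7, 1.3]
finger_gap: 0.0264
finger_force: 2.4
```

```bash
python3 -c "
from h import *
avg(208,4)"
```

```text
t 17.5833 cw,ff,z [-5.12093405  2.47838555  0.99058846] pos [ 0.47707228 -0.10510325  0.26075211] ang 207.1989635278477
```

jog_arm:
  commands:
    - [-0.084,0.174,0,0,0,-0.0167]
    - [0,0,0,0,0,0]
    - [0,0,0,0,0,0]

```text
t: 17.88
tool_pos: [0.475, -0.1008, 0.2608]
tcp_rot: [-179.9, 0.0, -155.4]
contact_force: [3.3, -3.8, 0.8]
finger_gap: 0.0262
finger_force: 2.8
```

jog_arm:
  commands:
    - [-0.074,0.178,0,0,0,-0.0167]
    - [0,0,0,0,0,0]
    - [0,0,0,0,0,0]

```text
t: 18.13
tool_pos: [0.4732, -0.0965, 0.2608]
tcp_rot: [-179.9, 0.0, -158.4]
contact_force: [3.3, -6.0, 1.4]
finger_gap: 0.0261
finger_force: 3.0
```

```bash
python3 -c "
from h import *
avg(202,4)"
```

```text
t 18.2833 cw,ff,z [-6.48895162  3.00571511  1.17160584] pos [ 0.47319049 -0.09652248  0.26074933] ang 201.33867903703262
```

jog_arm:
  commands:
    - [-0.065,0.181,0,0,0,-0.0167]
    - [0,0,0,0,0,0]
    - [0,0,0,0,0,0]

```text
t: 18.58
tool_pos: [0.4716, -0.0921, 0.2608]
tcp_rot: [-179.9, 0.0, -161.4]
contact_force: [4.4, -5.8, 1.1]
finger_gap: 0.0262
finger_force: 3.4
```

jog_arm:
  commands:
    - [-0.055,0.185,0,0,0,-0.0167]
    - [0,0,0,0,0,0]
    - [0,0,0,0,0,0]

```text
t: 18.83
tool_pos: [0.4703, -0.0877, 0.2608]
tcp_rot: [-179.8, 0.0, -164.5]
contact_force: [3.3, -6.4, -0.0]
finger_gap: 0.0259
finger_force: 3.7
```

```bash
python3 -c "
from h import *
avg(197,6)"
```

```text
t 19.0833 cw,ff,z [-7.1177821   3.67351808  0.77033761] pos [ 0.47028481 -0.08771123  0.26077475] ang 195.5649476241044
```

jog_arm:
  commands:
    - [-0.046,0.187,0,0,0,-0.0167]
    - [0,0,0,0,0,0]
    - [-0.036,0.189,0,0,0,-0.0167]
    - [0,0,0,0,0,0]
    - [0,0,0,0,0,0]

```text
t: 19.55
tool_pos: [0.4682, -0.0785, 0.2607]
tcp_rot: [-179.8, 0.0, -170.5]
contact_force: [2.8, -8.1, 1.1]
finger_gap: 0.0256
finger_force: 4.2
```

```bash
python3 -c "
from h import *
avg(191,10)"
```

```text
t 20.0 cw,ff,z [-8.29680477  4.17193629  0.38091634] pos [ 0.46818787 -0.078555    0.26075829] ang 189.71973769590048
```

jog_arm:
  commands:
    - [-0.026,0.21,0,0,0,-0.0167]
    - [0,0,0,0,0,0]
    - [0,0,0,0,0,0]
    - [0,0,0,0,0,0]

```text
t: 20.38
tool_pos: [0.4674, -0.0735, 0.2607]
tcp_rot: [-179.8, 0.0, -173.5]
contact_force: [3.0, -9.7, 1.6]
finger_gap: 0.0261
finger_force: 4.6
```

```bash
python3 -c "
from h import *
avg(188,12)"
```

```text
t 20.9333 cw,ff,z [-9.21211409  4.59015105  0.97896989] pos [ 0.46743778 -0.07352382  0.26074768] ang 186.55659218464123
```

It reads 9.2 N and was held there. Now I'll open and rise clear.

jog_arm:
  commands:
    - [0,0,0,0,0,0]
    - [0,0,0,0,0,0]
    - [0,0,0,0,0,0]
    - [0,0,0,0,0,0]
    - [0,0,0.4,0,0,0]
    - [0,0,0.8,0,0,0]
    - [0,0,0.8,0,0,0]
    - [0,0,0.8,0,0,0]
    - [-0.5,0,0.8,0,0,0]
    - [-0.5,0,0.8,0,0,0]
    - [-0.5,0,0.8,0,0,0]
    - [0,0,0,0,0,0]
    - [0,0,0,0,0,0]
    - [0,0,0,0,0,0]
    - [0,0,0,0,0,0]
  hand: 42

```text
t: 22.23
tool_pos: [0.4296, -0.072, 0.3892]
tcp_rot: [179.9, -0.1, -173.5]
contact_force: [0.4, 0.2, 0.6]
finger_gap: 0.0417
finger_force: 0.0
```

```bash
python3 - <<'E'
from h import *
a=snapshot("scene")
m=(cv2.cvtColor(a["frame"],6)<40).astype(np.uint8)
N,_,st,ce=cv2.connectedComponentsWithStats(m)
for i in range(1,N):
    if 10<st[i,4]<80 and 205<ce[i,0]<290 and 170<ce[i,1]<250:
        p=plane(a,*ce[i],.101)[:2]-A; print(ce[i],st[i,4],np.linalg.norm(p),np.degrees(np.arctan2(p[1],p[0]))%360)
E
```

```text
[233.54166667 195.58333333] 24 0.09297631991166784 200.99285506857106
[238.0625 220.125 ] 16 0.020269030103427517 219.74829153467263
[236.875   230.90625] 32 0.01806679335438255 321.7235978073337
[250.08571429 233.71428571] 35 0.026162451025131976 41.14882180086139
```

The blob at 201° may be a fingertip rather than the ball. I'll move the arm well aside and check both views.

jog_arm:
  commands:
    - [-0.5,1,0.3,0,0,0]
    - [-0.5,1,0.3,0,0,0]
    - [-0.5,1,0,0,0,0]
    - [-0.5,1,0,0,0,0]
    - [-0.5,1,0,0,0,0]
    - [-0.5,1,0,0,0,0]
    - [0,1,0,0,0,0]
    - [0,1,0,0,0,0]
    - [0,1,0,0,0,0]
    - [0,1,0,0,0,0]
    - [0,1,0,0,0,0]
    - [0,1,0,0,0,0]
    - [0,1,0,0,0,0]
    - [0,1,0,0,0,0]
    - [0,0,0,0,0,0]
    - [0,0,0,0,0,0]

```text
t: 23.62
tool_pos: [0.3545, 0.2788, 0.404]
tcp_rot: [-179.9, -0.1, -173.3]
contact_force: [-0.3, -0.8, 0.6]
finger_gap: 0.0421
finger_force: 0.0
```

```bash
python3 - <<'E'
from h import *
print(get_state()['tool_pos'])
for n,box in(("scene",(205,290,170,250)),("top",(275,345,170,250))):
  a=snapshot(n)
  m=(cv2.cvtColor(a["frame"],6)<42).astype(np.uint8)
  N,_,st,ce=cv2.connectedComponentsWithStats(m)
  for i in range(1,N):
    if 6<st[i,4]<120 and box[0]<ce[i,0]<box[1] and box[2]<ce[i,1]<box[3]:
      for z in(.101,.135):
        p=plane(a,*ce[i],z)[:2]-A; print(n,z,ce[i].round(1),st[i,2:],np.linalg.norm(p).round(4),np.degrees(np.arctan2(p[1],p[0])).round(1)%360)
E
```

```text
[0.35451282 0.27878394 0.4040307 ]
scene 0.101 [232.7 195.7] [ 7  6 23] 0.0933 202.1
scene 0.135 [232.7 195.7] [ 7  6 23] 0.0605 206.8
scene 0.101 [238.2 220.3] [ 5  7 18] 0.0197 219.6
scene 0.135 [238.2 220.3] [ 5  7 18] 0.0153 338.0
scene 0.101 [236.8 231.1] [ 5  9 35] 0.0186 322.8
scene 0.135 [236.8 231.1] [ 5  9 35] 0.0431 354.1
scene 0.101 [250.1 233.7] [ 7  6 37] 0.0261 41.2
scene 0.135 [250.1 233.7] [ 7  6 37] 0.0526 25.6
top 0.101 [323.3 228.4] [ 5  5 15] 0.0914 202.7
top 0.135 [323.3 228.4] [ 5  5 15] 0.0935 200.0
```

Both views put the lever ball at about 202°, so it sprang back roughly 20 mm after the fast finger opening. I'll go back, feel how tight it is, press again to about 9 N and back off slowly.

jog_arm:
  commands:
    - [0.2985,-0.942,-0.16,0,0,0.0054]
    - [0.2985,-0.942,-0.16,0,0,0.0054]
    - [0.2985,-0.942,-0.16,0,0,0.0054]
    - [0.2985,-0.942,-0.16,0,0,0.0054]
    - [0.2985,-0.942,-0.16,0,0,0.0054]
    - [0.2985,-0.942,-0.16,0,0,0.0054]
    - [0.2985,-0.942,-0.16,0,0,0.0054]
    - [0.2985,-0.942,-0.16,0,0,0.0054]
    - [0.2985,-0.942,-0.16,0,0,0.0054]
    - [0.2985,-0.942,-0.16,0,0,0.0054]
    - [0.2985,-0.942,-0.16,0,0,0.0054]
    - [0.2985,-0.942,-0.16,0,0,0.0054]
    - [0.2985,-0.942,-0.16,0,0,0.0054]
    - [0.2985,-0.942,-0.16,0,0,0.0054]
    - [0.2985,-0.942,-0.16,0,0,0.0054]
    - [0.2985,-0.942,-0.16,0,0,0.0054]
    - [0,0,0,0,0,0]
    - [0,0,0,0,0,0]
    - [0,0,0,0,0,0]
  hand: 36

```text
t: 25.3
tool_pos: [0.4733, -0.0995, 0.3414]
tcp_rot: [180.0, -0.0, -158.0]
contact_force: [0.3, 0.1, 0.2]
finger_gap: 0.0361
finger_force: 0.0
```

jog_arm:
  commands:
    - [0,0,-0.6,0,0,0]
    - [0,0,-0.6,0,0,0]
    - [0,0,-0.6,0,0,0]
    - [0,0,-0.6,0,0,0]
    - [0,0,-0.4,0,0,0]
    - [0,0,-0.36,0,0,0]
    - [0,0,0,0,0,0]
    - [0,0,0,0,0,0]
    - [0,0,0,0,0,0]

```text
t: 26.05
tool_pos: [0.4743, -0.0988, 0.2632]
tcp_rot: [-180.0, 0.1, -157.9]
contact_force: [0.7, 0.1, -0.0]
finger_gap: 0.036
finger_force: 0.0
```

```bash
python3 -c "
from h import *
avg(202,6)
arc(.092,202.3,-2,12)"
```

```text
t 26.3 cw,ff,z [ 0.20923965  0.         -0.08729754] pos [ 0.47428516 -0.099151    0.26305445] ang 203.10976271214858
[[-0.047, 0.12, 0, 0, 0, -0.0111], [-0.042, 0.121, 0, 0, 0, -0.0111], [-0.038, 0.123, 0, 0, 0, -0.0111], [-0.034, 0.124, 0, 0, 0, -0.0111], [-0.03, 0.125, 0, 0, 0, -0.0111], [-0.025, 0.126, 0, 0, 0, -0.0111], [-0.021, 0.127, 0, 0, 0, -0.0111], [-0.016, 0.127, 0, 0, 0, -0.0111], [-0.012, 0.128, 0, 0, 0, -0.0111], [-0.007, 0.128, 0, 0, 0, -0.0111], [-0.003, 0.128, 0, 0, 0, -0.0111], [0.002, 0.128, 0, 0, 0, -0.0111]]
```

jog_arm:
  commands:
    - [0,0,0,0,0,0]
    - [0,0,0,0,0,0]
    - [-0.047,0.12,-0.05,0,0,-0.0111]
    - [-0.042,0.121,-0.04,0,0,-0.0111]
    - [0,0,0,0,0,0]
    - [0,0,0,0,0,0]
  hand: 26

```text
t: 26.85
tool_pos: [0.4723, -0.0937, 0.2607]
tcp_rot: [-179.9, 0.0, -161.9]
contact_force: [1.9, -5.1, 1.7]
finger_gap: 0.0261
finger_force: 2.2
```

```bash
python3 -c "
from h import *
avg(200,6)"
```

```text
t 27.1 cw,ff,z [-5.12619511  2.4976261   1.53403342] pos [ 0.4722695  -0.09370258  0.26062811] ang 199.49395493814094
```

jog_arm:
  commands:
    - [-0.038,0.123,0,0,0,-0.0111]
    - [-0.034,0.124,0,0,0,-0.0111]
    - [0,0,0,0,0,0]
    - [0,0,0,0,0,0]

```text
t: 27.48
tool_pos: [0.4706, -0.0879, 0.2607]
tcp_rot: [-179.8, 0.0, -166.0]
contact_force: [0.6, -8.2, 0.8]
finger_gap: 0.0263
finger_force: 3.8
```

```bash
python3 -c "
from h import *
avg(197,6)"
```

```text
t 27.7333 cw,ff,z [-7.69547465  3.72645564  1.71594882] pos [ 0.47056533 -0.08797534  0.26066726] ang 195.77051016190296
```

jog_arm:
  commands:
    - [-0.03,0.125,0,0,0,-0.0111]
    - [-0.025,0.126,0,0,0,-0.0111]
    - [-0.021,0.127,0,0,0,-0.0111]
    - [0,0,0,0,0,0]
    - [-0.016,0.127,0,0,0,-0.0111]
    - [0,0,0,0,0,0]
    - [0,0,0,0,0,0]

```text
t: 28.37
tool_pos: [0.4681, -0.0758, 0.2606]
tcp_rot: [-179.7, 0.0, -174.0]
contact_force: [0.7, -9.5, 3.0]
finger_gap: 0.026
finger_force: 4.8
```

```bash
python3 -c "
from h import *
avg(190,8)"
```

```text
t 28.7167 cw,ff,z [-9.61378602  4.77863023  1.92875485] pos [ 0.46806003 -0.07581706  0.26065805] ang 188.0224169269525
```

At 9.6 N, which is within the band. I'll back off slowly to see how far it springs back.

jog_arm:
  commands:
    - [0.005,-0.064,0,0,0,0.0055]
    - [0.01,-0.064,0,0,0,0.0055]
    - [0.01,-0.063,0,0,0,0.0055]
    - [0.01,-0.063,0,0,0,0.0055]
    - [0,0,0,0,0,0]
    - [0,0,0,0,0,0]

```text
t: 29.27
tool_pos: [0.4686, -0.0806, 0.2601]
tcp_rot: [180.0, -0.0, -169.9]
contact_force: [1.0, -2.4, 0.7]
finger_gap: 0.0264
finger_force: 1.2
```

```bash
python3 -c "
from h import *
avg(193,6);a=snapshot('scene')
g=cv2.cvtColor(a['frame'],6);print(*proj(a,get_state()['tool_pos']-[0,0,.158]))"
```

```text
t 29.5167 cw,ff,z [-2.46034867  1.28860954  0.72301417] pos [ 0.46857034 -0.08055035  0.26009824] ang 190.983270695994
240.75266561580096 194.4282155672422
```

jog_arm:
  commands:
    - [0.013,-0.063,0,0,0,0.0055]
    - [0.014,-0.063,0,0,0,0.0055]
    - [0,0,0,0,0,0]
    - [0,0,0,0,0,0]

```text
t: 29.95
tool_pos: [0.4693, -0.0838, 0.2601]
tcp_rot: [180.0, -0.0, -168.0]
contact_force: [1.3, -1.7, -0.2]
finger_gap: 0.0259
finger_force: 0.9
```

```bash
python3 -c "
from h import *
avg(195,6)"
```

```text
t 30.2 cw,ff,z [-1.46499793  0.93436711  0.03834492] pos [ 0.4692634  -0.08378513  0.26016096] ang 193.04109364169287
```

The spring-back is natural: about 6 N of clamping against 3.5 N of friction, and it settles with friction holding it. I'll finish the gentle release.

jog_arm:
  commands:
    - [0.016,-0.062,0,0,0,0.0055]
    - [0.017,-0.062,0,0,0,0.0055]
    - [0.018,-0.062,0,0,0,0.0055]
    - [0.02,-0.061,0,0,0,0.0055]
    - [0.02,-0.061,0,0,0,0.0055]
    - [0.021,-0.06,0,0,0,0.0055]
    - [0,0,0,0,0,0]
    - [0,0,0,0,0,0]

```text
t: 30.92
tool_pos: [0.4721, -0.093, 0.2602]
tcp_rot: [180.0, 0.0, -162.0]
contact_force: [-0.4, -0.2, -0.1]
finger_gap: 0.0262
finger_force: 0.0
```

```bash
python3 -c "
from h import *
avg(199,6)"
```

```text
t 31.1667 cw,ff,z [ 0.04783605  0.03593775 -0.33169468] pos [ 0.47206587 -0.09291414  0.26020418] ang 198.98840334212542
```

jog_arm:
  commands:
    - [0,0,0,0,0,0]
    - [0,0,0,0,0,0]
    - [0,0,0,0,0,0]
    - [0,0,0.5,0,0,0]
    - [0,0,0.8,0,0,0]
    - [0,0,0.8,0,0,0]
    - [0,0,0.8,0,0,0]
    - [0,0,0.8,0,0,0]
    - [-0.5,0.8,0.8,0,0,0]
    - [-0.5,1,0.8,0,0,0]
    - [-0.5,1,0,0,0,0]
    - [-0.5,1,0,0,0,0]
    - [-0.5,1,0,0,0,0]
    - [-0.5,1,0,0,0,0]
    - [0,1,0,0,0,0]
    - [0,1,0,0,0,0]
    - [0,0,0,0,0,0]
    - [0,0,0,0,0,0]
    - [0,0,0,0,0,0]
    - [0,0,0,0,0,0]
  hand: 36

```text
t: 32.88
tool_pos: [0.3971, 0.1014, 0.3926]
tcp_rot: [-180.0, -0.0, -162.1]
contact_force: [-0.4, -1.3, -0.3]
finger_gap: 0.036
finger_force: 0.0
```

```bash
python3 - <<'E'
from h import *
for n,box in(("scene",(205,290,170,250)),):
  a=snapshot(n)
  m=(cv2.cvtColor(a["frame"],6)<42).astype(np.uint8)
  N,_,st,ce=cv2.connectedComponentsWithStats(m)
  for i in range(1,N):
    if 6<st[i,4]<120 and box[0]<ce[i,0]<box[1] and box[2]<ce[i,1]<box[3]:
      for z in(.101,.135):
        p=plane(a,*ce[i],z)[:2]-A; print(n,z,ce[i].round(1),st[i,2:],np.linalg.norm(p).round(4),np.degrees(np.arctan2(p[1],p[0])).round(1)%360)
s=get_state();print(s['dq'].round(2),s['contact_force'])
print(finish_job())
E
```

```text
scene 0.101 [232.6 195.8] [ 7  6 24] 0.0931 202.3
scene 0.135 [232.6 195.8] [ 7  6 24] 0.0603 207.1
scene 0.101 [238.4 220.5] [ 7  7 18] 0.019 219.7
scene 0.135 [238.4 220.5] [ 7  7 18] 0.0156 340.2
scene 0.101 [236.7 230.4] [ 5  8 29] 0.0174 317.8
scene 0.135 [236.7 230.4] [ 5  8 29] 0.0413 353.2
scene 0.101 [250.  233.8] [ 7  6 36] 0.0262 40.6
scene 0.135 [250.  233.8] [ 7  6 36] 0.0528 25.4
[-0.26  0.04  0.04 -0.05  0.07  0.13] [-0.18552724 -0.22840424  0.17838951]
the job is handed in; nothing more can be done
None
```

I handed the job in at about 33 s: I freed the lock, wound the spindle down onto the block at about 4.8 N, and re-tightened the lever twice (about 9.2 N, then 9.6 N), but each time let go it sprang back about 20 mm rather than the few mm described, so how tight it stayed is unconfirmed.

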